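# Return a nail-polish tester to the covered carousel

## Robot

A 7-joint arm with a two-finger parallel gripper is mounted at the origin on the work surface. World frame = base frame: x ahead of the robot, y to its left, z up, the work surface at z = 0. Lengths are in m, angles in rad, forces in N, time in s.
With the tool pointing down it reaches from about 0.4 to 0.875 m from the base axis. Payload 19.3 kg.
Tool frame: the origin (TCP) lies at the very end of the fingers, on their centre line; the grasp point (between the pads) lies 19 mm behind it; z points along the fingers, y is the direction in which the jaws open and shut (so a half turn about z gives the same grasp; the last joint's range is limited). The gripper opens to 85 mm and grips with 20 to 120 N. Pads are 22 mm wide; open, the fingers measure 114 mm over their backs; the gripper's body (76 mm by 85 mm) begins 54 mm behind the grasp point. The pads swing forward as they close: fully open they stand 13 mm farther back than shut.
Start: joints at [-1.173, 0.521, -0.036, 1.599, 0.021, 1.021, -0.113], TCP at [0.282, 0.558, 0.231] pointing down, gripper open.
Joint ranges: [-2.91, 2.91], [-0.3, 2.13], [-1.5, 1.42], [0.17, 2.43], [-1.26, 4.41], [0.16, 1.93], [-2.52, 2.52]. Speed limits (rad/s): [1.89, 1.89, 2.39, 2.39, 3.01, 3.01, 3.01].

## Interface

Orientations are given as [roll, pitch, yaw] about the fixed x, y, z axes, in that order (R = Rz(yaw) Ry(pitch) Rx(roll)).
In Python, from workcell import bot, vision, job_done gives the robot as it stands.
- The arm moves only by the tool arm_command, never from a script. Its arguments are lists of equal length, an entry for each row: "gripper": the finger opening in cm, from 0 to 8.54; "slide": the shift along the tool's x, y, z in cm, a list of three; "turn": the turn, a rotation vector about the tool's x, y, z in degrees, a list of three. A call has 1 to 5 rows; each row is the pose to reach, as a shift and turn from the pose commanded when the call began, along the tool's axes at that moment; what a row does not reach only later rows make up. A row lasts 1/8 s, in which the tool goes at most 62.5 mm and 10.7 degrees, less where a joint would pass 70% of its speed; a pose out of reach is approached as far as the arm can. A call with a gripper value outside its range is refused whole. The fingers move at their own pace and stop on an object; "force" is the grip in N (left out, the last holds). Time passes only in rows, so rows that repeat a pose let the fingers close. It gives the time, the measured TCP pose, the force and the opening at its end, in the units of the state.
- bot.observe(): the state, without advancing time (a new reading comes with each control period).
- vision.grab_frame(name): name is "side" or "top"; returns the picture (480x640x3 uint8, blue, green, red); there is no depth.
- vision.camera_model(name): a dict with "mtx" (3x3 intrinsics, pixels), "k1" (the pictures are not rectified: a ray, as slopes to the right and down, at radius r is drawn at 1 + k1 r^2 times it, then the intrinsics apply), "T" (4x4, takes a point from camera to world coordinates). Camera axes: x right, y down, z forward; pixel columns grow to the right and rows downward; lengths in m; the calibration is good to about 2 mm. A picture is of the moment at which its call begins. camera_model takes no time and is no camera call.
- job_done(): hands the job in, once; it reports no verdict.
The state is a dict: "clock": time; "qpos": joint angles; "qd": joint speeds; "joint_efforts": joint torques, N m; "position": TCP position; "tool_rot": TCP orientation; "force": force on the tool from outside, world axes, zero at the start; "moment": the same for the moment, N m; "grip_width": finger opening in m.
Only numpy, scipy, OpenCV 4.12 (cv2) and the standard library are available. Lean on these libraries where they do the work, as an engineer would, in place of code of your own. Each camera call takes 0.05 s, during which the arm holds its last target. There are 200 camera calls.

## Task

Put the nail-polish tester that stands loose on the counter back into the empty compartment of the sloped tester carousel: turn the clear dust cover until its window is over the empty compartment, and slip the bottle in upright, base first, through the window, without dropping it from a height. Then turn the cover until its window lies fully over the solid blank sector, so that every bottle is under cover, and leave the other goods on the counter where they are.

Things in the scene. Friction and masses are not known exactly. Their poses are not given: they have to be found in the camera images.
- stand: The carousel's white sloped stand, fixed to the counter: foot 215 x 190 mm, 8 mm thick. Origin on the counter, 15 mm from the middle of the foot on its low side; x: horizontal, towards the high rear side. The drum leans 30 degrees from vertical towards the low front side, which faces roughly to the robot; the cover's high rear edge is 193 mm above the counter, its low edge 98 mm.
- drum: White drum clamped in the stand (does not turn; clamping angle varies), 184 mm across. Origin: centre of its underside; z: leaning axis, upward; x: towards the blank. A 60 degree solid blank sector and six 50 degree compartments, 38 to 88 mm from the axis, floors at z 6 mm, 84 mm deep below the cover. Five hold a bottle like the loose one; the empty one is next to the blank.
- cover: Clear dust cover on the drum, 190 mm across, 4 mm thick. Origin: centre of its underside (90 mm above the drum's underside, on the axis); z: axis, upward; x: towards the window. Turns freely both ways on the axis, friction about 0.05 N m, no detents, stays where left, does not lift off.
- knob (a point): Centre of the black bar knob in the middle of the cover, on the turning axis, 20 mm above the cover's top face. Bar 52 mm long (along x), 12 mm thick, its top 14 mm above this point; a black disc 44 mm across and 6 mm high surrounds its foot. z: axis, out of the cover, 30 degrees from vertical; x: along the bar, towards the window (white dot at that end).
- window (a point): Centre of the cover's only opening, 63 mm from the axis, 2 mm below the cover's top face; axes as the cover. The window is a 42 degree sector, 41 to 86 mm from the axis, edged in black; a 28 mm bottle passes with about 8 mm to spare each side.
- empty_mouth (a point): Middle of the mouth of the empty compartment, 63 mm from the axis, at the window's height (2 mm below the cover's top face): the window is over the compartment when its centre meets this point. Axes as the drum.
- empty_mid (a point): Where the centre of a bottle is when it stands in the middle of the empty compartment: 39 mm above the compartment's floor, 47 mm below empty_mouth along the axis. Axes as the drum.
- blank (a point): Middle of the drum's solid blank sector, 63 mm from the axis, at the window's height: the cover is shut when the window's centre meets this point. 55 degrees about the axis from the empty compartment. Axes as the drum.
- polish_mid (a point): Centre of the loose nail-polish bottle, 39 mm above its base; it stands on the counter. Dark glass body 28 mm across, 38 mm high; black round cap 16 mm across, from 40 to 78 mm above the base; about 50 g. z: up along the bottle. Let go by its cap with the fingers just above the cover, it slides the last 25 mm or so in by itself.
- jar: White cream jar, 72 mm across, 48 mm high; bystander. Origin under its centre.
- spray: Amber spray bottle, 42 mm across, 150 mm high with its cap; bystander. Origin under its centre.
- palette: Flat pink make-up palette box, 115 x 85 x 22 mm; bystander. Origin under its centre.
There are look-alikes about, which are no part of the job. Leave any blue or purple look-alike of the part that bears polish_mid alone.

How it is judged:
On the way, in this order (a step that is already met when the one before it is completed fails the run):
1. the window is over the empty compartment (centres within 13 mm) while the bottle is still outside (distance between window and empty_mouth below 0.013 m and distance between polish_mid and empty_mid above 0.06 m), for 0.2 s.
2. the bottle is in the empty compartment, base down (its centre within 30 mm of empty_mid, its axis within 63 degrees of vertical) and let go (distance between polish_mid and empty_mid below 0.03 m and angle between polish_mid's own z axis and vertical below 1.1 rad and contact force between the fingers and polish below 0.1 N), for 0.2 s.
At the end, for the whole second after the job is handed in: The bottle stands at rest in the compartment that was empty, base down (its centre within 30 mm of empty_mid, its axis within 63 degrees of vertical), and the window's centre is within 11 mm (10 degrees) of the middle of the blank sector (distance between polish_mid and empty_mid below 0.03 m and angle between polish_mid's own z axis and vertical below 1.1 rad and distance between window and blank below 0.011 m and linear speed of polish below 0.02 m/s); the robot touches nothing.
It fails at once if the bottle falls from a height (faster than 1.1 m/s out of the fingers) (linear speed of polish above 1.1 m/s and contact force between the fingers and polish below 0.1 N).
It fails at once if a bystander (jar, spray bottle or palette) is moved by more than 30 mm (distance of any of jar, spray, palette from where it was at the start of the episode above 0.03 m).
It also fails if it takes over 67 s, if anything falls off the work surface, if the arm or the gripper's body presses on something with over 40 N, if the wrist force passes 120 N, or if a joint passes its speed limit or range.

## Working session

There is one attempt and no reset: what is moved stays moved. The work goes in short steps, Python scripts to look and compute and a tool call to move; the robot and the scene stay as the last step left them, time stands still between calls to the robot, and variables do not carry over. Pictures are saved under pics/ and viewed, about 8 in all and at most 12, crops included, and the job is handed in when it is done.

Besides the shell and the picture viewer there is one more tool, called after "Call:" in YAML: its name, and indented under it one key for each argument. arm_command: Moves the arm, as the interface text tells. Its arguments: {"type":"object","properties":{"gripper":{"type":"array","items":{"type":"number"}},"slide":{"type":"array","items":{"type":"array","items":{"type":"number"}}},"turn":{"type":"array","items":{"type":"array","items":{"type":"number"}}},"force":{"type":"number"}},"required":["gripper","slide","turn"]}

```bash
mkdir -p pics; ls; python3 - <<'E'
from workcell import bot, vision
import cv2,numpy as np
for n in("side","top"):
    im=vision.grab_frame(n);cv2.imwrite(f"pics/{n}0.png",im)
    m=vision.camera_model(n);print(n,np.round(m["mtx"],1).tolist(),m["k1"],np.round(m["T"],3).tolist())
s=bot.observe();print({k:np.round(v,3).tolist() for k,v in s.items()})
E
```

```text
pics
side [[436.1, 0.0, 324.8], [0.0, 436.1, 230.7], [0.0, 0.0, 1.0]] -0.014067727783867478 [[0.732, -0.479, 0.485, 0.098], [-0.681, -0.492, 0.543, -0.514], [-0.021, -0.727, -0.686, 0.719], [0.0, 0.0, 0.0, 1.0]]
top [[585.1, 0.0, 324.6], [0.0, 585.1, 242.2], [0.0, 0.0, 1.0]] -0.058651138361504526 [[-0.022, -0.988, 0.154, 0.32], [-1.0, 0.019, -0.019, -0.012], [0.016, -0.155, -0.988, 1.477], [0.0, 0.0, 0.0, 1.0]]
{'clock': 0.1, 'qpos': [-1.173, 0.522, -0.036, 1.6, 0.021, 1.021, -0.113], 'qd': [-0.0, 0.001, -0.001, -0.003, 0.0, -0.001, 0.001], 'joint_efforts': [0.004, -92.849, 1.984, -37.053, 0.018, 0.005, -0.0], 'position': [0.282, 0.558, 0.231], 'tool_rot': [-3.141, 0.0, 2.674], 'force': [0.329, -0.535, -0.147], 'moment': [0.001, -0.036, -0.009], 'grip_width': 0.085}
```

View pics/side0.png

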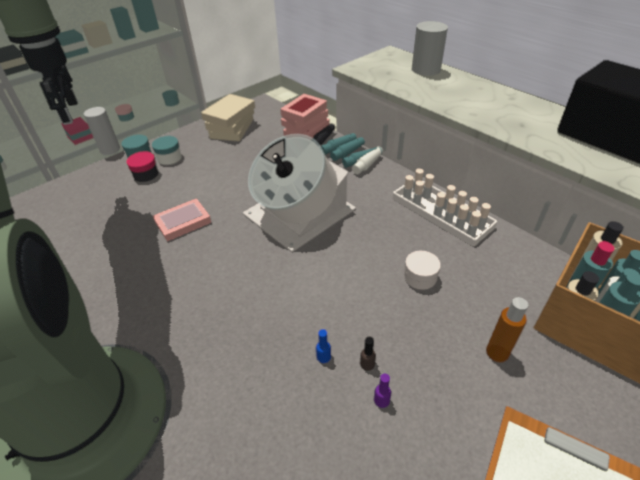

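View pics/top0.png

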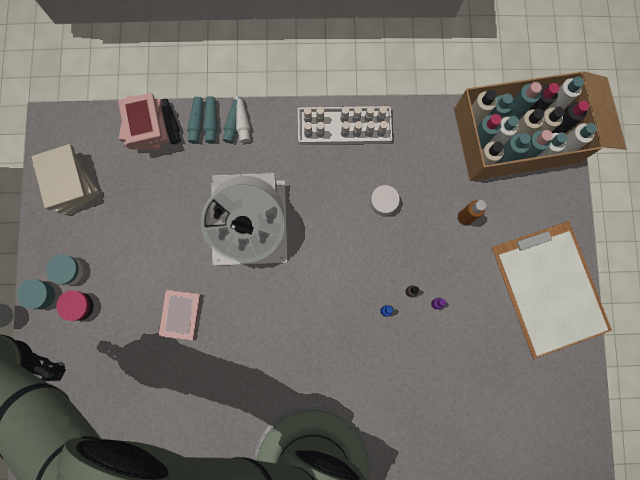

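The side view has the carousel with its knob at about (285,168) and the window at upper left (272,152). The dark bottle is at (368,353), between the blue and purple look-alikes. The top view has the knob at (242,225), the window at (216,212) and the bottle at (413,291). Next I zoom in on the carousel and the bottle.

```bash
python3 - <<'E'
import cv2,numpy as np
a=cv2.imread("pics/top0.png")[165:275,190:300];b=cv2.imread("pics/side0.png")[125:250,235:360]
c=cv2.imread("pics/top0.png")[275:325,370:460];d=cv2.imread("pics/side0.png")[320:415,300:410]
r=lambda x,w,h:cv2.resize(x,(w,h),interpolation=cv2.INTER_CUBIC)
cv2.imwrite("pics/z1.png",np.vstack([np.hstack([r(a,400,400),r(b,400,400)]),np.hstack([r(c,360,200),r(d,232,200),np.zeros((200,208,3),np.uint8)])]))
E
```

```text
(no output)
```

View pics/z1.png

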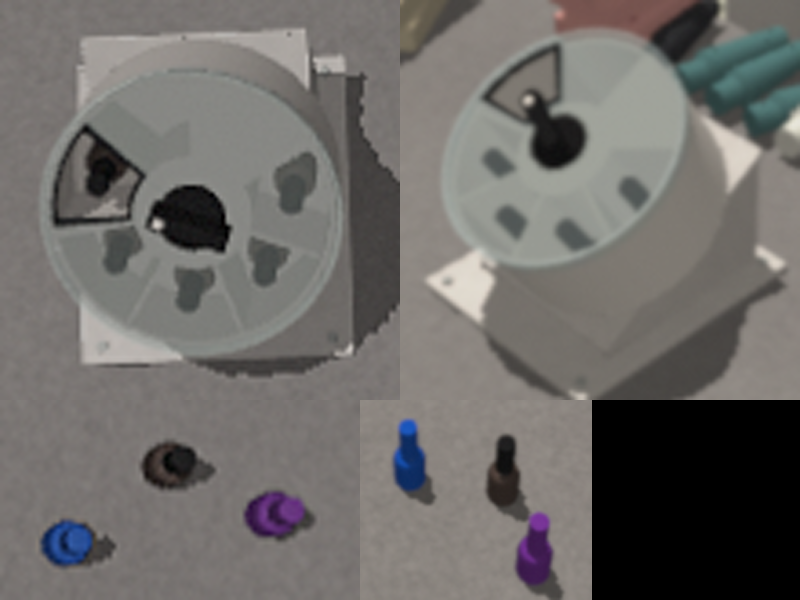

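The top crop shows the window over a bottle on the left. The empty compartment is at upper left, the plain blank sector at the top, and the other four bottles run round the front and right. Next I locate the cover plane from rim picks and the known heights, then rectify the cover so I can read angles.

```bash
cat >h.py <<'E'
import numpy as np,cv2
from workcell import bot,vision
from scipy.spatial.transform import Rotation as Ro
def ray(n,uv):
    m=vision.camera_model(n);T=np.array(m["T"]);k=np.array(m["mtx"])
    d=cv2.undistortPoints(np.array(uv,float).reshape(-1,1,2),k,np.array([m["k1"],0,0,0.]))[:,0]
    return T[:3,3],np.c_[d,np.ones(len(d))]@T[:3,:3].T
def cast(n,uv,p,nrm=(0,0,1)):
    o,d=ray(n,uv);nrm=np.array(nrm,float);return o+d*(((np.array(p)-o)@nrm)/(d@nrm))[:,None]
def tri(a,b):
    A=0;B=0
    for n,uv in(("top",a),("side",b)):
        o,d=ray(n,[uv]);d=d[0]/np.linalg.norm(d[0]);M=np.eye(3)-np.outer(d,d);A=A+M;B=B+M@o
    return np.linalg.solve(A,B)
def proj(n,P):
    m=vision.camera_model(n);T=np.linalg.inv(np.array(m["T"]))
    r=cv2.projectPoints(np.array(P,float).reshape(-1,1,3),T[:3,:3],T[:3,3],np.array(m["mtx"]),np.array([m["k1"],0,0,0.]))
    return r[0][:,0]
def frame(psi): # stand: X uphill in the plane, Y left, Z axis
    c,s=np.cos(psi),np.sin(psi);t=np.radians(30)
    Z=np.array([-np.sin(t)*c,-np.sin(t)*s,np.cos(t)]);Y=np.array([-s,c,0]);return np.c_[np.cross(Y,Z),Y,Z]
E
python3 - <<'E'
from h import *
T=lambda p:(np.array(p)/(400/110)+[190,165]);S=lambda p:(np.array(p)/3.2+[235,125])
f=cast("top",T([(82,362),(352,352),(80,38),(308,30)]),[0,0,.008]);print("foot",f.round(3).tolist())
rt=T([(40,205),(342,212),(185,70),(195,354),(85,303),(300,310),(310,130)]);rs=S([(43,190),(288,110),(210,30),(125,268),(60,120),(240,210),(62,240)])
for psi in np.radians([-6,-3,0,3]):
    F=frame(psi);c=np.array([.55,.13,.1455])
    for it in range(15):
        P=np.r_[cast("top",rt,c,F[:,2]),cast("side",rs,c,F[:,2])];q=(P-c)@F[:,:2]
        w=np.linalg.lstsq(np.c_[2*q,np.ones(len(q))],(q**2).sum(1),rcond=None)[0]
        c=c+F[:,:2]@w[:2]; c[:]=c+(0.1455-c[2])/F[2,2]*F[:,2]
    print(np.degrees(psi),c.round(4),np.linalg.norm((P-c)@F[:,:2],axis=1).round(4))
print("knob top tri",tri(T((192,212)),S((145,100))))
E
```

```text
foot [[0.498, 0.244, 0.008], [0.501, 0.057, 0.008], [0.729, 0.248, 0.008], [0.732, 0.085, 0.008]]
-6.000000000000001 [0.5748 0.1503 0.1455] [0.0981 0.0951 0.094  0.0974 0.0964 0.0932 0.0945 0.0958 0.1012 0.0965
 0.0989 0.0974 0.0987 0.0961]
-3.0000000000000004 [0.5747 0.1501 0.1455] [0.0977 0.0947 0.0941 0.0973 0.0957 0.0934 0.0939 0.095  0.1003 0.096
 0.098  0.0951 0.0964 0.096 ]
0.0 [0.5747 0.1499 0.1455] [0.0974 0.0943 0.0942 0.0972 0.095  0.0936 0.0933 0.0942 0.0994 0.0956
 0.0972 0.0929 0.0942 0.0959]
3.0000000000000004 [0.5746 0.1497 0.1455] [0.0972 0.0941 0.0942 0.0971 0.0944 0.0938 0.0928 0.0934 0.0986 0.0952
 0.0965 0.0909 0.0921 0.0958]
knob top tri [0.56642867 0.14632007 0.18786873]
```

```bash
cat >>h.py <<'E'
PSI=np.radians(0.9);F=frame(PSI);C=np.array([.5747,.1500,.1455]) # C: centre of cover top face
def rect(n,im,dz,N=400,half=.1):
    g=np.linspace(half,-half,N);X,Y=np.meshgrid(g,g,indexing='ij') # rows: uphill at the top; cols: +Y left
    uv=proj(n,C+X.reshape(-1,1)*F[:,0]+Y.reshape(-1,1)*F[:,1]+dz*F[:,2]).astype(np.float32)
    return cv2.remap(im,uv[:,0].reshape(N,N),uv[:,1].reshape(N,N),cv2.INTER_CUBIC)
def show(name,dzs):
    o=[]
    for n,dz in zip(("top","side"),dzs):
        r=rect(n,vision.grab_frame(n),dz);l=cv2.cvtColor(r,cv2.COLOR_BGR2LAB);l[...,0]=cv2.createCLAHE(4,(4,4)).apply(l[...,0]);r=cv2.cvtColor(l,cv2.COLOR_LAB2BGR)
        for a in range(0,360,15):
            t=np.radians(a);v=np.array([-np.sin(t),-np.cos(t)])
            cv2.line(r,*[tuple(int(x) for x in 200+v*k*2000) for k in (.092,.098 if a%45 else .1)],(0,0,255) if a else (255,0,0),1)
        cv2.circle(r,(200,200),190,(0,200,0),1);o.append(r)
    cv2.imwrite(name,np.hstack(o))
E
python3 -c "
from h import *
show('pics/r1.png',(0,0))"
```

```text
(no output)
```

View pics/r1.png

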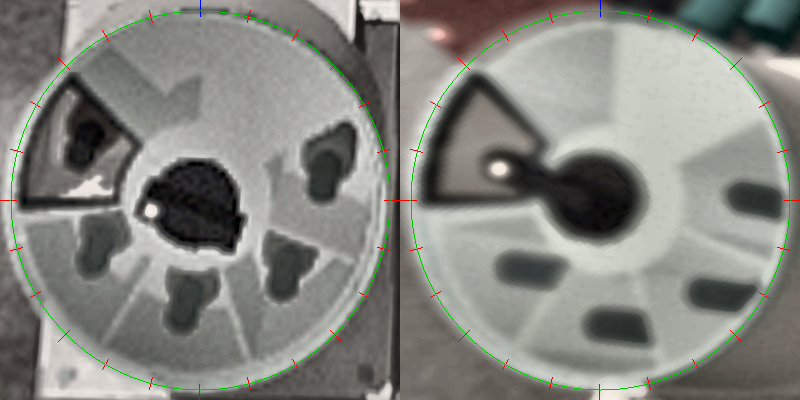

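The rectified views agree. The window is centred at about 68.5° (counter-clockwise from uphill). The dividers put the blank at about -33.5° and the empty compartment at +21.5°, so the turns are about -47° and then -55°.

```bash
cat >>h.py <<'E'
def axisR(jaw): # tool z along -axis, jaw (tool y) at angle jaw in cover plane
    t=np.radians(jaw);y=F@[np.cos(t),np.sin(t),0];z=-F[:,2];return np.c_[np.cross(y,z),y,z]
def downR(jaw):
    t=np.radians(jaw);y=np.array([np.cos(t),np.sin(t),0]);z=np.array([0,0,-1.]);return np.c_[np.cross(y,z),y,z]
def pt(a,r,h):
    t=np.radians(a);return C+F@[r*np.cos(t),r*np.sin(t),h]
def cur():
    s=bot.observe();return np.array(s["position"]),Ro.from_euler("xyz",s["tool_rot"]).as_matrix(),s
def go(*tg):
    p,R,s=cur()
    for P,Q in tg: print("slide",(R.T@(P-p)*100).round(1).tolist(),"turn",np.degrees(Ro.from_matrix(R.T@Q).as_rotvec()).round(1).tolist())
    print("t",round(s["clock"],2),"q7",round(s["qpos"][6],2),"F",np.round(s["force"],1))
E
python3 - <<'E'
from h import *
print("cap",tri((415,289.5),(368.8,339)),cast("top",[(415,289.5)],[0,0,.078]),cast("side",[(368.8,339)],[0,0,.078]))
for n in("top","side"):
    im=vision.grab_frame(n);h=cv2.cvtColor(im,cv2.COLOR_BGR2HSV);x0,x1,y0,y1=(400,427,280,300) if n=="top" else(352,385,332,378)
    m=(h[y0:y1,x0:x1,2]<62).astype(np.uint8);mo=cv2.moments(m,True);ys,xs=np.nonzero(m)
    print(n,mo["m10"]/mo["m00"]+x0,mo["m01"]/mo["m00"]+y0,xs.min()+x0,xs.max()+x0,ys.min()+y0,ys.max()+y0)
    # base/body end at mid height ~19mm
go((pt(0,0,.10),axisR(-21.5)),(pt(0,0,.010),axisR(-21.5)))
E
```

```text
cap [ 0.42061994 -0.25404404  0.07906461] [[ 0.41914929 -0.2530248   0.078     ]] [[ 0.42283881 -0.2546392   0.078     ]]
top 412.34 290.96 406 418 286 296
side 368.1757575757576 355.4 361 374 337 370
slide [-40.1, -25.5, -0.1] turn [-30.8, -11.4, 81.7]
slide [-44.1, -23.4, 7.7] turn [-30.8, -11.4, 81.7]
t 0.3 q7 -0.11 F [-0.1 -0.1 -0.6]
```

Call:
arm_command:
  gripper: [5,5,5,5,5]
  slide:
    - [-8,-5.1,0]
    - [-16,-10.2,0]
    - [-24,-15.3,0]
    - [-32,-20.4,0]
    - [-40.1,-25.5,-0.1]
  turn:
    - [-30.8,-11.4,81.7]
    - [-30.8,-11.4,81.7]
    - [-30.8,-11.4,81.7]
    - [-30.8,-11.4,81.7]
    - [-30.8,-11.4,81.7]
  force: 30

```text
clock: 0.92
position: [0.4422, 0.2872, 0.232]
tool_rot: [2.802, -0.03, 1.794]
force: [2.3, 1.0, 0.3]
grip_width: 0.05
```

```bash
python3 -c "
from h import *
go((pt(0,0,.10),axisR(-21.5)))"
```

```text
slide [-15.3, 4.9, 1.2] turn [-11.8, -4.5, 31.5]
t 0.93 q7 -0.66 F [2.3 1.  0.3]
```

Call:
arm_command:
  gripper: [5,5,5,5,5]
  slide:
    - [-15.3,4.9,1.2]
    - [-15.3,4.9,1.2]
    - [-15.3,4.9,1.2]
    - [-15.3,4.9,1.2]
    - [-15.3,4.9,1.2]
  turn:
    - [-11.8,-4.5,31.5]
    - [-11.8,-4.5,31.5]
    - [-11.8,-4.5,31.5]
    - [-11.8,-4.5,31.5]
    - [-11.8,-4.5,31.5]

```text
clock: 1.55
position: [0.5249, 0.1518, 0.2321]
tool_rot: [2.65, -0.181, 1.265]
force: [0.7, 0.6, 0.0]
grip_width: 0.0503
```

```bash
python3 -c "
from h import *
go((pt(0,0,.10),axisR(-21.5)),(pt(0,0,.010),axisR(-21.5)))"
```

```text
slide [-0.3, 0.1, -0.0] turn [-0.2, 0.0, 0.4]
slide [-0.2, 0.1, 9.0] turn [-0.2, 0.0, 0.4]
t 1.55 q7 -1.07 F [0.7 0.6 0. ]
```

Call:
arm_command:
  gripper: [5,5,5,5,5]
  slide:
    - [-0.2,0.1,3]
    - [-0.2,0.1,6]
    - [-0.2,0.1,8]
    - [-0.2,0.1,9]
    - [-0.2,0.1,9]
  turn:
    - [0,0,0]
    - [0,0,0]
    - [0,0,0]
    - [0,0,0]
    - [0,0,0]

```text
clock: 2.17
position: [0.5705, 0.1503, 0.1537]
tool_rot: [2.651, -0.181, 1.265]
force: [-0.2, -0.7, 0.2]
grip_width: 0.0501
```

Call:
arm_command:
  gripper: [0.8,0.8,0.8,0.8,0.8]
  slide:
    - [0,0,0]
    - [0,0,0]
    - [0,0,0]
    - [0,0,0]
    - [0,0,0]
  turn:
    - [0,0,0]
    - [0,0,0]
    - [0,0,0]
    - [0,0,0]
    - [0,0,0]
  force: 30

```text
clock: 2.8
position: [0.5698, 0.1502, 0.1546]
tool_rot: [2.65, -0.181, 1.264]
force: [-7.2, -1.9, 5.7]
grip_width: 0.0117
```

```bash
python3 -c "
from h import *
show('pics/r2.png',(0,0))
go((pt(0,0,.010),axisR(-21.5)))"
```

```text
slide [-0.0, -0.0, 0.0] turn [-0.1, -0.0, 0.4]
t 2.9 q7 -2.11 F [-8.1 -1.7  6.7]
```

View pics/r2.png

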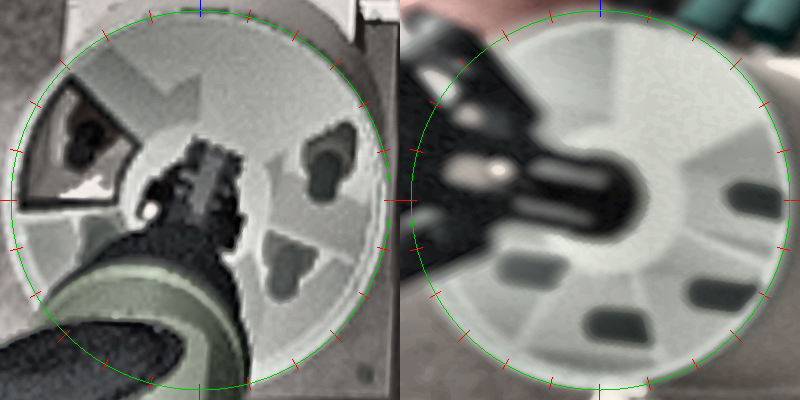

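Grip on the bar is good (11.7 mm), but q7 = -2.11 leaves too little range for the turn. I'll release, back off and flip the tool half a turn.

Call:
arm_command:
  gripper: [5,5,5,5,5]
  slide:
    - [0,0,0]
    - [0,0,0]
    - [0,0,-3]
    - [0,0,-6]
    - [0,0,-6]
  turn:
    - [0,0,0]
    - [0,0,0]
    - [0,0,0]
    - [0,0,0]
    - [0,0,0]

```text
clock: 3.52
position: [0.5404, 0.1498, 0.2082]
tool_rot: [2.648, -0.184, 1.264]
force: [0.1, -0.0, 0.0]
grip_width: 0.0497
```

Call:
arm_command:
  gripper: [5,5,5,5,5]
  slide:
    - [0,0,0]
    - [0,0,0]
    - [0,0,0]
    - [0,0,0]
    - [0,0,0]
  turn:
    - [0,0,-10]
    - [0,0,-20]
    - [0,0,-30]
    - [0,0,-40]
    - [0,0,-50]

```text
clock: 4.15
position: [0.5405, 0.1495, 0.2055]
tool_rot: [2.677, 0.245, 2.038]
force: [0.2, -0.6, -0.1]
grip_width: 0.05
```

Call:
arm_command:
  gripper: [5,5,5,5,5]
  slide:
    - [0,0,0]
    - [0,0,0]
    - [0,0,0]
    - [0,0,0]
    - [0,0,0]
  turn:
    - [0,0,-10]
    - [0,0,-20]
    - [0,0,-30]
    - [0,0,-40]
    - [0,0,-50]

```text
clock: 4.78
position: [0.5405, 0.1495, 0.2055]
tool_rot: [3.034, 0.51, 2.941]
force: [0.7, 0.4, -1.0]
grip_width: 0.0501
```

```bash
python3 -c "
from h import *
print(np.round(bot.observe()['qpos'],2))
go((pt(0,0,.07),axisR(158.5)))"
```

```text
[-0.26  0.3  -0.31  2.21  1.1   0.38 -0.12]
slide [0.0, -0.0, -0.1] turn [0.1, -0.1, -79.3]
t 4.78 q7 -0.12 F [ 0.7  0.4 -1. ]
```

Call:
arm_command:
  gripper: [5,5,5,5,5]
  slide:
    - [0,0,0]
    - [0,0,0]
    - [0,0,0]
    - [0,0,0]
    - [0,0,0]
  turn:
    - [0,0,-10]
    - [0,0,-20]
    - [0,0,-30]
    - [0,0,-40]
    - [0,0,-50]

```text
clock: 5.4
position: [0.5405, 0.1495, 0.2055]
tool_rot: [-2.795, 0.396, -2.371]
force: [0.0, -0.3, 0.3]
grip_width: 0.05
```

Call:
arm_command:
  gripper: [5,5,5,5,5]
  slide:
    - [0,0,0]
    - [0,0,0]
    - [0,0,0]
    - [0,0,0]
    - [0,0,0]
  turn:
    - [0,0,-10]
    - [0,0,-20]
    - [0,0,-29]
    - [0,0,-29]
    - [0,0,-29]

```text
clock: 6.02
position: [0.5403, 0.1495, 0.2059]
tool_rot: [-2.654, 0.191, -1.897]
force: [0.1, -0.1, -0.2]
grip_width: 0.0499
```

```bash
python3 -c "
from h import *
print(np.round(bot.observe()['qpos'],2))
go((pt(0,0,.07),axisR(158.5)),(pt(0,0,.012),axisR(158.5)))"
```

```text
[-0.11  0.32 -0.49  2.2   1.15  0.44  1.21]
slide [0.0, 0.0, -0.1] turn [0.2, -0.0, -0.8]
slide [0.0, 0.0, 5.7] turn [0.2, -0.0, -0.8]
t 6.03 q7 1.21 F [ 0.1 -0.1 -0.2]
```

Call:
arm_command:
  gripper: [5,5,5,5,5]
  slide:
    - [0,0,2]
    - [0,0,4]
    - [0,0,5]
    - [0,0,5.6]
    - [0,0,5.6]
  turn:
    - [0,0,0]
    - [0,0,0]
    - [0,0,0]
    - [0,0,0]
    - [0,0,0]

```text
clock: 6.65
position: [0.5681, 0.15, 0.1574]
tool_rot: [-2.654, 0.19, -1.895]
force: [0.9, 0.4, 0.7]
grip_width: 0.0501
```

Call:
arm_command:
  gripper: [0.8,0.8,0.8,0.8,0.8]
  slide:
    - [0,0,0]
    - [0,0,0]
    - [0,0,0]
    - [0,0,0]
    - [0,0,0]
  turn:
    - [0,0,0]
    - [0,0,0]
    - [0,0,0]
    - [0,0,0]
    - [0,0,0]
  force: 30

```text
clock: 7.28
position: [0.5678, 0.1502, 0.158]
tool_rot: [-2.653, 0.19, -1.893]
force: [-6.2, 0.9, 5.5]
grip_width: 0.0112
```

Call:
arm_command:
  gripper: [0.8,0.8,0.8,0.8,0.8]
  slide:
    - [0,0,0]
    - [0,0,0]
    - [0,0,0]
    - [0,0,0]
    - [0,0,0]
  turn:
    - [0,0,8]
    - [0,0,16]
    - [0,0,24]
    - [0,0,32]
    - [0,0,40]

```text
clock: 7.9
position: [0.5677, 0.1503, 0.1579]
tool_rot: [-2.883, 0.457, -2.583]
force: [-6.5, -0.6, 5.4]
grip_width: 0.011
```

Call:
arm_command:
  gripper: [0.8,0.8,0.8,0.8]
  slide:
    - [0,0,0]
    - [0,0,0]
    - [0,0,0]
    - [0,0,0]
  turn:
    - [0,0,7]
    - [0,0,7]
    - [0,0,7]
    - [0,0,7]

```text
clock: 8.4
position: [0.5677, 0.1503, 0.1579]
tool_rot: [-2.941, 0.484, -2.711]
force: [-7.1, 2.2, 4.8]
grip_width: 0.0109
```

```bash
python3 -c "
from h import *
show('pics/r3.png',(0,0))
print(np.round(bot.observe()['qpos'],2))
go((pt(0,0,.012),axisR(111.5)))"
```

```text
[-0.16  0.44 -0.4   2.18  1.41  0.4   0.16]
slide [0.0, -0.0, 0.2] turn [0.1, -0.1, -0.6]
t 8.5 q7 0.16 F [-7.   0.6  5.6]
```

View pics/r3.png

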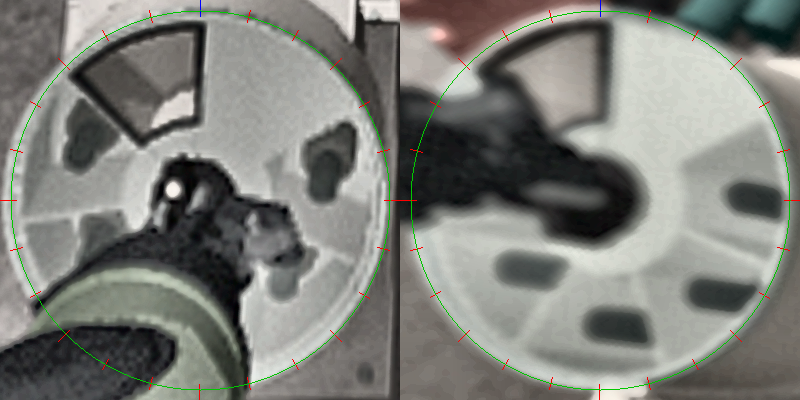

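The window edges are now at about -3° and +45°, so it is centred at about 21°. The compartment under it is empty, as intended. I'll release and go to the bottle.

Call:
arm_command:
  gripper: [5,5,5,5,5]
  slide:
    - [0,0,0]
    - [0,0,0]
    - [0,0,-4]
    - [0,0,-8]
    - [0,0,-8]
  turn:
    - [0,0,0]
    - [0,0,0]
    - [0,0,0]
    - [0,0,0]
    - [0,0,0]

```text
clock: 9.12
position: [0.5284, 0.1496, 0.2296]
tool_rot: [-2.94, 0.488, -2.711]
force: [0.7, 0.4, -0.0]
grip_width: 0.0499
```

```bash
python3 -c "
from h import *
B=np.array([.4206,-.2538,0])
go((B+[0,0,.17],downR(0)),(B+[0,0,.17],downR(30)))"
```

```text
slide [26.3, -33.0, -0.6] turn [20.3, 28.8, 108.8]
slide [26.3, -33.0, -0.6] turn [11.3, 30.7, 79.8]
t 9.12 q7 0.5 F [ 0.7  0.4 -0. ]
```

Call:
arm_command:
  gripper: [4,4,4,4,4]
  slide:
    - [4.5,-5,-1]
    - [9,-10,-1]
    - [13,-16,-1]
    - [17,-21,-1]
    - [21,-27,-1]
  turn:
    - [20.3,28.8,108.8]
    - [20.3,28.8,108.8]
    - [20.3,28.8,108.8]
    - [20.3,28.8,108.8]
    - [20.3,28.8,108.8]

```text
clock: 9.75
position: [0.4471, -0.1511, 0.1887]
tool_rot: [3.109, 0.307, 2.577]
force: [1.2, 1.3, -0.2]
grip_width: 0.0402
```

```bash
python3 -c "
from h import *
B=np.array([.4206,-.2538,0])
go((B+[0,0,.16],downR(0)))"
```

```text
slide [-2.2, -10.2, 3.4] turn [10.5, 15.2, 57.5]
t 9.75 q7 0.71 F [ 1.2  1.3 -0.2]
```

Call:
arm_command:
  gripper: [4,4,4,4,4]
  slide:
    - [-2.2,-10.2,3.4]
    - [-2.2,-10.2,3.4]
    - [-2.2,-10.2,3.4]
    - [-2.2,-10.2,3.4]
    - [-2.2,-10.2,3.4]
  turn:
    - [10.5,15.2,57.5]
    - [10.5,15.2,57.5]
    - [10.5,15.2,57.5]
    - [10.5,15.2,57.5]
    - [10.5,15.2,57.5]

```text
clock: 10.38
position: [0.4214, -0.2523, 0.1598]
tool_rot: [3.124, 0.03, 1.68]
force: [0.2, -0.1, 0.1]
grip_width: 0.0397
```

```bash
python3 -c "
from h import *
B=np.array([.4206,-.2538,0])
print(np.round(bot.observe()['qpos'],2))
go((B+[0,0,.16],downR(0)),(B+[0,0,.06],downR(0)))"
```

```text
[ 0.54  0.4  -0.17  2.03  0.13  0.69  0.39]
slide [-0.1, -0.1, -0.0] turn [1.1, 1.7, 6.3]
slide [0.2, -0.3, 10.0] turn [1.1, 1.7, 6.3]
t 10.38 q7 0.39 F [ 0.2 -0.1  0.1]
```

Call:
arm_command:
  gripper: [4,4,4,4,4]
  slide:
    - [0.2,-0.2,0]
    - [0.2,-0.2,4]
    - [0.2,-0.3,8]
    - [0.2,-0.3,10]
    - [0.2,-0.3,10]
  turn:
    - [1.1,1.7,6.3]
    - [1.1,1.7,6.3]
    - [1.1,1.7,6.3]
    - [1.1,1.7,6.3]
    - [1.1,1.7,6.3]

```text
clock: 11.0
position: [0.4197, -0.2529, 0.0589]
tool_rot: [-3.14, -0.001, 1.577]
force: [-0.2, 0.5, 0.5]
grip_width: 0.0402
```

```bash
python3 - <<'E'
from h import *
go((np.array([.4206,-.2538,.06]),downR(0)))
a=vision.grab_frame("top")[265:325,370:460];b=vision.grab_frame("side")[300:400,310:430]
cv2.imwrite("pics/b1.png",np.hstack([cv2.resize(a,(450,300),interpolation=2),cv2.resize(b,(350,300),interpolation=2)]))
E
```

```text
slide [-0.1, 0.1, -0.1] turn [-0.1, -0.0, 0.3]
t 11.0 q7 0.29 F [-0.2  0.5  0.5]
```

View pics/b1.png

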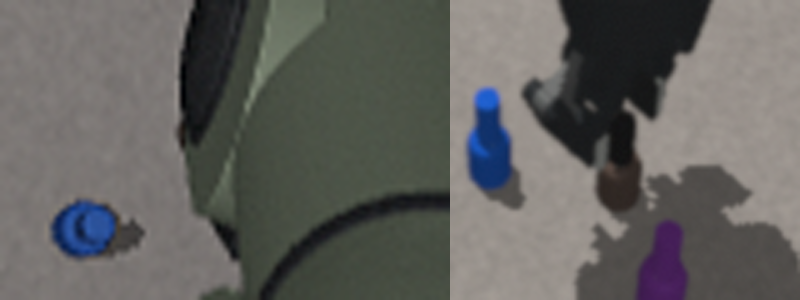

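The side view shows the cap between the two finger tips, with the look-alikes clear. I'll close, lift a little and check the width.

Call:
arm_command:
  gripper: [1.2,1.2,1.2,1.2,1.2]
  slide:
    - [0,0,0]
    - [0,0,0]
    - [0,0,0]
    - [0,0,0]
    - [0,0,0]
  turn:
    - [0,0,0]
    - [0,0,0]
    - [0,0,0]
    - [0,0,0]
    - [0,0,0]
  force: 30

```text
clock: 11.72
position: [0.4212, -0.2534, 0.0614]
tool_rot: [3.138, 0.001, 1.577]
force: [-0.4, -0.5, 5.8]
grip_width: 0.0147
```

Call:
arm_command:
  gripper: [1.2,1.2,1.2,1.2,1.2]
  slide:
    - [0,0,-1]
    - [0,0,-5]
    - [0,0,-10]
    - [0,0,-15]
    - [0,0,-22]
  turn:
    - [0,0,0]
    - [0,0,0]
    - [0,0,0]
    - [0,0,0]
    - [0,0,0]

```text
clock: 12.35
position: [0.4195, -0.2527, 0.2754]
tool_rot: [3.139, -0.0, 1.577]
force: [1.3, -1.1, -0.2]
grip_width: 0.0146
```

```bash
python3 -c "
from h import *
go((pt(21.5,.063,.10),axisR(111.5)),(pt(21.5,.063,.004),axisR(111.5)))"
```

```text
slide [42.5, 15.8, 1.4] turn [-19.9, -28.9, -109.1]
slide [42.5, 20.6, 9.8] turn [-19.9, -28.9, -109.1]
t 12.35 q7 0.37 F [ 1.3 -1.1 -0.2]
```

Call:
arm_command:
  gripper: [1.2,1.2,1.2,1.2,1.2]
  slide:
    - [4,1.5,-1]
    - [9,3,-2]
    - [15,5,-2]
    - [20,7,-2]
    - [26,9,-2]
  turn:
    - [-19.9,-28.9,-109.1]
    - [-19.9,-28.9,-109.1]
    - [-19.9,-28.9,-109.1]
    - [-19.9,-28.9,-109.1]
    - [-19.9,-28.9,-109.1]

```text
clock: 12.98
position: [0.5087, 0.0082, 0.2946]
tool_rot: [3.096, 0.28, 2.474]
force: [1.2, -0.8, -0.1]
grip_width: 0.0143
```

```bash
python3 -c "
from h import *
go((pt(21.5,.063,.13),axisR(111.5)))"
```

```text
slide [6.1, 16.1, -0.3] turn [-10.6, -15.2, -57.7]
t 12.97 q7 0.37 F [ 1.2 -0.8 -0.1]
```

Call:
arm_command:
  gripper: [1.2,1.2,1.2,1.2,1.2]
  slide:
    - [1.2,3.2,0]
    - [2.4,6.4,0]
    - [3.6,9.6,0]
    - [4.8,12.8,0]
    - [6.1,16.1,-0.3]
  turn:
    - [-10.6,-15.2,-57.7]
    - [-10.6,-15.2,-57.7]
    - [-10.6,-15.2,-57.7]
    - [-10.6,-15.2,-57.7]
    - [-10.6,-15.2,-57.7]

```text
clock: 13.6
position: [0.5605, 0.1717, 0.2874]
tool_rot: [-2.974, 0.476, -2.832]
force: [0.7, -0.1, -0.2]
grip_width: 0.0146
```

```bash
python3 -c "
from h import *
go((pt(21.5,.063,.10),axisR(111.5)))"
```

```text
slide [-0.1, 0.2, 3.0] turn [-1.2, -1.7, -6.5]
t 13.6 q7 0.67 F [ 0.7 -0.1 -0.2]
```

Call:
arm_command:
  gripper: [1.2,1.2,1.2,1.2]
  slide:
    - [-0.1,0.2,0]
    - [-0.1,0.2,2]
    - [-0.1,0.2,4]
    - [-0.1,0.2,4]
  turn:
    - [-1.2,-1.7,-6.5]
    - [-1.2,-1.7,-6.5]
    - [-1.2,-1.7,-6.5]
    - [-1.2,-1.7,-6.5]

```text
clock: 14.1
position: [0.5799, 0.1716, 0.2513]
tool_rot: [-2.937, 0.482, -2.707]
force: [1.0, -0.3, -0.5]
grip_width: 0.0145
```

```bash
python3 - <<'E'
from h import *
go((pt(21.5,.063,.004),axisR(111.5)))
print(proj("side",[pt(21.5,.063,0),pt(21.5,.063,.03)]))
a=vision.grab_frame("top")[140:290,170:320];b=vision.grab_frame("side")[100:250,220:370]
cv2.imwrite("pics/c1.png",np.hstack([cv2.resize(a,(400,400),interpolation=2),cv2.resize(b,(400,400),interpolation=2)]))
E
```

```text
slide [-0.2, 0.1, 8.5] turn [-0.0, -0.2, -0.4]
t 14.1 q7 0.65 F [ 1.  -0.3 -0.5]
[[293.75369973 146.06337429]
 [287.88379595 138.70992789]]
```

View pics/c1.png

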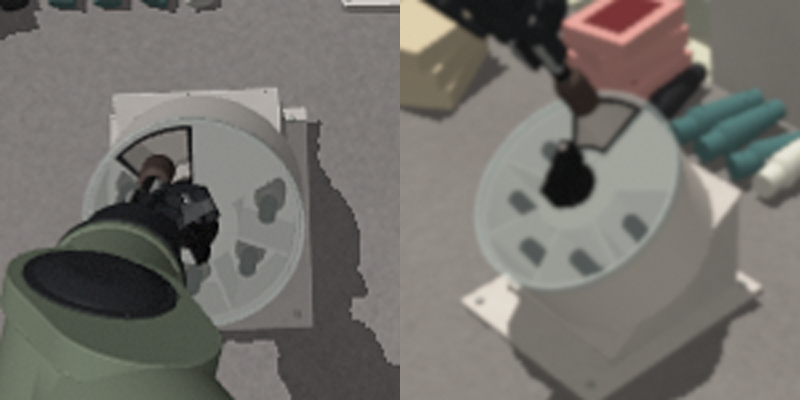

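The bottle hangs along the axis, right above the window; its base at side pixel (289,139) matches the projected approach line (288,139). I'll insert it slowly.

Call:
arm_command:
  gripper: [1.2,1.2,1.2,1.2,1.2]
  slide:
    - [-0.2,0.1,1]
    - [-0.2,0.1,2]
    - [-0.2,0.1,3]
    - [-0.2,0.1,4]
    - [-0.2,0.1,5]
  turn:
    - [0,0,0]
    - [0,0,0]
    - [0,0,0]
    - [0,0,0]
    - [0,0,0]

```text
clock: 14.82
position: [0.6065, 0.1742, 0.2082]
tool_rot: [-2.938, 0.483, -2.707]
force: [0.6, -0.5, -0.2]
grip_width: 0.0147
```

```bash
python3 -c "
from h import *
go((pt(21.5,.063,.005),axisR(111.5)))"
```

```text
slide [0.1, -0.0, 3.3] turn [0.0, -0.1, -0.4]
t 14.82 q7 0.52 F [ 0.6 -0.5 -0.2]
```

Call:
arm_command:
  gripper: [1.2,1.2,1.2,1.2,1.2]
  slide:
    - [0,0,0.8]
    - [0,0,1.6]
    - [0,0,2.4]
    - [0,0,3.1]
    - [0,0,3.1]
  turn:
    - [0,0,0]
    - [0,0,0]
    - [0,0,0]
    - [0,0,0]
    - [0,0,0]

```text
clock: 15.45
position: [0.6217, 0.1743, 0.1816]
tool_rot: [-2.938, 0.482, -2.707]
force: [-0.5, 0.9, -1.2]
grip_width: 0.0147
```

```bash
python3 -c "
from h import *
go((pt(21.5,.063,.005),axisR(111.5)))"
```

```text
slide [0.1, -0.0, 0.3] turn [0.0, -0.2, -0.4]
t 15.45 q7 0.45 F [-0.5  0.9 -1.2]
```

Call:
arm_command:
  gripper: [4,4,4,4,4]
  slide:
    - [0,0,0]
    - [0,0,0]
    - [0,0,0]
    - [0,0,0]
    - [0,0,0]
  turn:
    - [0,0,0]
    - [0,0,0]
    - [0,0,0]
    - [0,0,0]
    - [0,0,0]

```text
clock: 16.08
position: [0.6217, 0.1744, 0.1822]
tool_rot: [-2.937, 0.483, -2.707]
force: [0.3, -0.3, 0.3]
grip_width: 0.04
```

Call:
arm_command:
  gripper: [5,5,5,5,5]
  slide:
    - [0,0,-2]
    - [0,0,-5]
    - [0,0,-8]
    - [0,0,-8]
    - [0,0,-8]
  turn:
    - [0,0,0]
    - [0,0,0]
    - [0,0,0]
    - [0,0,0]
    - [0,0,0]

```text
clock: 16.7
position: [0.582, 0.1735, 0.2511]
tool_rot: [-2.937, 0.483, -2.707]
force: [-0.3, 0.5, -0.2]
grip_width: 0.0498
```

```bash
python3 -c "
from h import *
show('pics/r4.png',(0,0))
go((pt(0,0,.08),axisR(111.5)))"
```

```text
slide [6.4, -0.1, 0.7] turn [0.1, -0.2, -0.4]
t 16.8 q7 0.65 F [-0.9  0.2 -0.6]
```

View pics/r4.png

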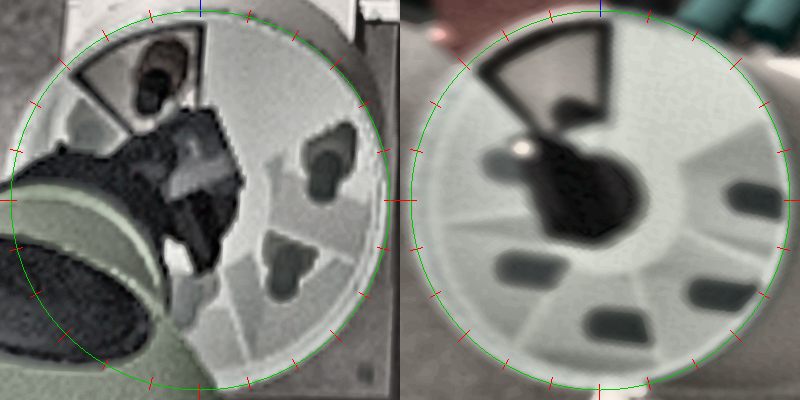

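The bottle sits in the compartment with its cap below the cover, and the window is unmoved. I'll grip the knob and turn it 55°.

Call:
arm_command:
  gripper: [5,5,5,5]
  slide:
    - [3.2,0,0]
    - [6.4,-0.1,0.7]
    - [6.4,-0.1,0.7]
    - [6.4,-0.1,0.7]
  turn:
    - [0,0,0]
    - [0,0,0]
    - [0,0,0]
    - [0,0,0]

```text
clock: 17.3
position: [0.5349, 0.1496, 0.216]
tool_rot: [-2.938, 0.483, -2.707]
force: [0.6, 0.0, -0.3]
grip_width: 0.0501
```

Call:
arm_command:
  gripper: [5,5,5,5,5]
  slide:
    - [0,0,2]
    - [0,0,4]
    - [0,0,5.8]
    - [0,0,6.7]
    - [0,0,6.7]
  turn:
    - [0,0,0]
    - [0,0,0]
    - [0,0,0]
    - [0,0,0]
    - [0,0,0]

```text
clock: 17.92
position: [0.5682, 0.1499, 0.1574]
tool_rot: [-2.938, 0.483, -2.707]
force: [0.5, -0.2, 0.6]
grip_width: 0.05
```

```bash
python3 -c "
from h import *
go((pt(0,0,.012),axisR(111.5)))"
```

```text
slide [0.0, 0.0, 0.2] turn [0.1, -0.2, -0.4]
t 17.93 q7 0.17 F [ 0.5 -0.2  0.6]
```

Call:
arm_command:
  gripper: [0.8,0.8,0.8,0.8,0.8]
  slide:
    - [0,0,0]
    - [0,0,0]
    - [0,0,0]
    - [0,0,0]
    - [0,0,0]
  turn:
    - [0,0,0]
    - [0,0,0]
    - [0,0,0]
    - [0,0,0]
    - [0,0,0]
  force: 30

```text
clock: 18.55
position: [0.5675, 0.1502, 0.1583]
tool_rot: [-2.938, 0.484, -2.706]
force: [-6.4, 3.0, 6.3]
grip_width: 0.0115
```

Call:
arm_command:
  gripper: [0.8,0.8,0.8,0.8,0.8]
  slide:
    - [0,0,0]
    - [0,0,0]
    - [0,0,0]
    - [0,0,0]
    - [0,0,0]
  turn:
    - [0,0,8]
    - [0,0,16]
    - [0,0,24]
    - [0,0,32]
    - [0,0,40]

```text
clock: 19.18
position: [0.5675, 0.1503, 0.1583]
tool_rot: [2.954, 0.49, 2.777]
force: [-5.4, 4.1, 7.1]
grip_width: 0.011
```

Call:
arm_command:
  gripper: [0.8,0.8,0.8,0.8]
  slide:
    - [0,0,0]
    - [0,0,0]
    - [0,0,0]
    - [0,0,0]
  turn:
    - [0,0,8]
    - [0,0,15]
    - [0,0,15]
    - [0,0,15]

```text
clock: 19.68
position: [0.5675, 0.1504, 0.1583]
tool_rot: [2.831, 0.426, 2.499]
force: [-6.1, 2.7, 7.3]
grip_width: 0.0112
```

Call:
arm_command:
  gripper: [5,5,5,5,5]
  slide:
    - [0,0,0]
    - [0,0,0]
    - [0,0,-4]
    - [0,0,-8]
    - [0,0,-10]
  turn:
    - [0,0,0]
    - [0,0,0]
    - [0,0,0]
    - [0,0,0]
    - [0,0,0]

```text
clock: 20.3
position: [0.5173, 0.1489, 0.2461]
tool_rot: [2.831, 0.427, 2.498]
force: [0.3, -0.0, -0.9]
grip_width: 0.05
```

```bash
python3 -c "
from h import *
show('pics/r5.png',(0,0))
go((pt(0,0,.012),axisR(56.5)))"
```

```text
slide [0.1, -0.0, 10.4] turn [0.0, 0.0, -0.4]
t 20.4 q7 -0.37 F [ 0.7 -0.1 -0.5]
```

View pics/r5.png

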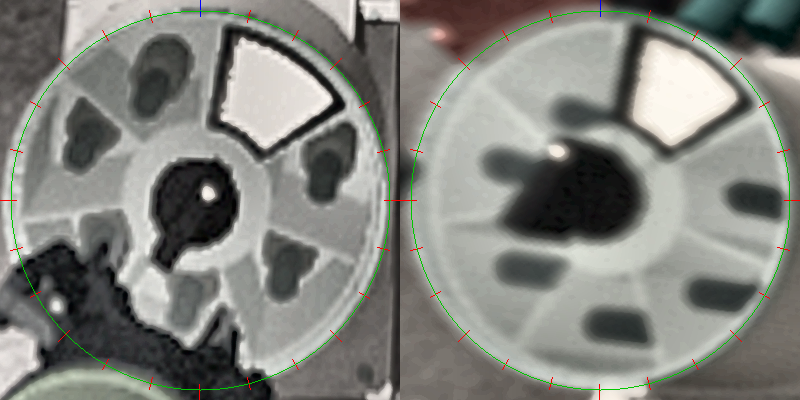

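The window now spans about -9° to -56°, centred at -33°, with only solid white blank under it. All six bottles are under cover and the gripper is clear, so I'm handing in.

```bash
python3 -c "
from workcell import job_done
print(job_done())"
```

```text
the job is handed in; nothing more can be done
None
```

I put the loose bottle back in the empty compartment, turned the cover shut over the blank sector and handed the job in at about 20 s of the 67 s allowed. `job_done()` reports no verdict, so this rests on my own checks.

- **First turn:** I turned the cover by its knob about 47°, which brought the window over the empty compartment. My first grip on the knob left too little range in the last joint, so I released, flipped the gripper half a turn and gripped again.
- **Bottle:** I picked it up by its cap, tilted it to match the drum and lowered it through the window with no contact force felt. I let go with the fingers about 8 mm above the cover. The next picture showed it seated like the other five, with its cap below the cover.
- **Second turn:** I turned the cover a further 55° onto the blank.
- **Last check:** In the last pictures the window centre was at −32.5° from the top camera and −33.2° from the side camera. I estimated the blank's middle at about −33.5°, and the tolerance is 10°. Only solid white showed through the window and all six bottles were under cover.
- **Clearance and forces:** The gripper was clear of everything. The measured force stayed around 10 N and was highest while gripping the knob.

No check failed. The two camera views differed by about 1 to 3° on the cover angle. I did not measure the jar, spray bottle or palette again at the end, but the arm's path did not go near them.

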